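# Reset the tripped breaker behind the push-latch flap of the bench supply

## Task

The vapour generator has lost its power because one of the three breakers in the grey supply box has tripped. Press the dark flap on top of the box so that it pops open, push the breaker button that stands out all the way in until it stays, then swing the flap down and press it until it latches shut again. Do it all with the fingertips, gripping and lifting nothing, and leave the other things on the bench where they are.

Things in the scene. Friction and masses are not known exactly. Their poses are not given: they have to be found in the camera images.
- supply_box: grey bench power supply box, 150 x 240 x 70 mm (x, y, z), fixed; on its flat top two socket outlets to the right and a dark hinged flap to the left. Origin at the centre of its foot; x to its back (hinge side), y to its left, z up. The bay under the flap spans x -62 to 4, y -45 to 105 mm, 21 mm deep. Behind the hinge the top is a bare flat, 71 mm deep, 70 mm above the bench
- latch_slot (a point): slot of the black latch housing in the front left corner of the bay, which takes the flap's tongue. The housing spans 19 mm in x and 22 mm in y, its top is 10 mm below the box top; keep the fingers off it
- flap_pad (a point): point on the outer face of the flap, in the middle of its ribbed press pad (18 x 40 mm) at the middle of the free edge, 49 mm from the hinge axis; 72 mm above the bench when latched; it rides with the flap
- flap_hinge (a point): middle of the flap's hinge axis, which runs along the box's y, 69 mm above the bench at the back edge of the bay. The flap is a plate 4 mm thick and 147 mm wide, reaching 65 mm from this axis, its outer face 2 mm above the axis when latched; a 20 mm tongue stands on its inner face near the free edge at the left end
- flap (a joint): flap angle, rad: 0 (to 0.02) latched, flush; -0.105 pushed to its stop, 5 mm down at the pad; 1.45 open, nearly upright, outer face to the back. Sprung open: 2 to 4 N at the pad push it in. Push-push latch: from latched, pushing to the stop and letting go makes it spring open in 0.6 s; from open, swinging it down, pushing to the stop and letting go latches it. Less than 4 mm below flush may not do
- breaker_1_top (a point): centre of the top face of the pale round button (14 mm across) of breaker 1, one of three alike in a row under the flap, 32 mm apart along the box's y, 32 mm in front of the hinge axis; rides with the button. Top face 63 mm above the bench when out, 56 mm when in; bay floor at 49 mm. Numbered in no fixed order along the row
- breaker_1_button (a joint): travel of button 1, m: 0 = popped out (tripped), 0.007 = in until it clicks (reset). Straight down; about 3.5 N to start it, then it snaps over past half travel and stays in
- breaker_2_top (a point): centre of the top face of the pale round button (14 mm across) of breaker 2, one of three alike in a row under the flap, 32 mm apart along the box's y, 32 mm in front of the hinge axis; rides with the button. Top face 63 mm above the bench when out, 56 mm when in; bay floor at 49 mm. Numbered in no fixed order along the row
- breaker_2_button (a joint): travel of button 2, m: 0 = popped out (tripped), 0.007 = in until it clicks (reset). Straight down; about 3.5 N to start it, then it snaps over past half travel and stays in
- breaker_3_top (a point): centre of the top face of the pale round button (14 mm across) of breaker 3, one of three alike in a row under the flap, 32 mm apart along the box's y, 32 mm in front of the hinge axis; rides with the button. Top face 63 mm above the bench when out, 56 mm when in; bay floor at 49 mm. Numbered in no fixed order along the row
- breaker_3_button (a joint): travel of button 3, m: 0 = popped out (tripped), 0.007 = in until it clicks (reset). Straight down; about 3.5 N to start it, then it snaps over past half travel and stays in
- vial: clear screw-cap vial, 27 mm across, 55 high, standing near the left side of the supply box; origin at the centre of its foot; only a bystander
- pen: marker pen, 135 x 17 mm, lying beside the left side of the supply box; origin under its middle; only a bystander
- tip_rack: rack of pipette tips, 62 x 92 x 50 mm, standing on the bench to the left; origin at the centre of its foot; only a bystander
- micropipette: white micropipette, 275 mm long, lying on the bench at the far left; origin under its middle; only a bystander
- petri_dish: clear petri dish with lid, 60 mm across, 15 high, on the bench to the left; origin at the centre of its foot; only a bystander
- cassette_spare: small black pump cassette, 24 x 70 x 26 mm, behind the supply box; origin at the centre of its foot; only a bystander

How it is judged:
By the outcome, as a careful person would: the job done as asked, in the order asked, and still so for the second after the job is handed in, with the robot touching nothing.
It also fails if it takes over 51 s, if anything falls off the work surface, if the arm or the gripper's body presses on something with over 40 N, if the wrist force passes 120 N, or if a joint passes its speed limit or range.

## Robot

A 6-joint arm with a two-finger parallel gripper is mounted at the origin on a cart in front of the work surface, level with it; the furniture and walls round the work are solid. World frame = base frame: x ahead of the robot, y to its left, z up, the work surface at z = 0. Lengths are in mm, angles in rad, forces in N, time in s.
With the tool pointing down it reaches from about 300 to 775 mm from the base axis. Payload 14.6 kg.
Tool frame: the origin (TCP) lies between the finger pads; the fingertips stand 8 mm ahead of it and the grasp point (between the pads) lies 11 mm behind it; y points along the fingers, x is the direction in which the jaws open and shut, and the axes are right-handed (so a half turn about y gives the same grasp; the last joint's range is limited). The gripper opens to 94 mm and grips with 3 to 60 N. Pads are 16 mm wide; open, the fingers measure 119 mm over their backs; the gripper's body (75 mm by 177 mm) begins 78 mm behind the grasp point.
Start: joints at [-1.386, 0.3, 1.521, -0, 1.321, -0.067], TCP at [137.025, -532.648, 213.446] pointing down, gripper open.
Joint ranges: [-3.03, 3.03], [-0.79, 2.21], [0.23, 2.52], [-1.04, 4.18], [0, 3.07], [-2.55, 2.55]. Speed limits (rad/s): [2.22, 2.22, 2.57, 3.14, 3.14, 3.14].

## Interface

Orientations are given as [roll, pitch, yaw] about the fixed x, y, z axes, in that order (R = Rz(yaw) Ry(pitch) Rx(roll)).
In Python, from cell import read_state, imaging, order gives the robot as it stands. The module is installed in compiled form; this text tells all that it offers.
- The arm moves only by the shell command python3 -m handwheel 'ROWS' [FORCE]. ROWS is JSON, a list that holds one entry, the list of rows, each a list of 7 numbers: the shift along the tool's x, y, z in mm, then the turn, a rotation vector about the tool's x, y, z in degrees, then the opening, from -1 (shut) to 1 (fully open), so that 0 is half open. A call has 1 to 5 rows; each row is the pose to reach, as a shift and turn from the pose measured when the call began, along the tool's axes at that moment; what a row does not reach only later rows make up. A row lasts 1/12 s, in which the tool goes at most 41.7 mm and 7.16 degrees, less where a joint would pass 70% of its speed; a pose out of reach is approached as far as the arm can. A call with a gripper value outside its range is refused whole. The fingers move at their own pace and stop on an object; FORCE is the grip in N (left out, the last holds). Time passes only in rows, so rows that repeat a pose let the fingers close. It gives the time, the measured TCP pose, the force and the opening at its end, in the units of the state.
- read_state(): the state, without advancing time (a new reading comes with each control period).
- imaging.camera(name): name is "side" or "top" or "wrist"; returns (picture, depth): 420x560x3 uint8, red, green, blue; 420x560 float32, mm along the optical axis (not along the pixel's ray), 0 where there is no reading.
- imaging.get_calibration(name): a dict with "mtx" (3x3 intrinsics, pixels), "world_from_camera" (4x4, takes a point from camera to world coordinates); the wrist camera has in their place "hand_eye" (4x4, takes a point from camera to tool coordinates, whose origin is the TCP and whose axes are the tool frame's). Camera axes: x right, y down, z forward; pixel columns grow to the right and rows downward; lengths in mm; the calibration is good to about 2 mm. The wrist camera is an equidistant fisheye: a pixel r from the principal point sees the ray r / f radians off the axis. A picture is of the moment at which its call begins: read the wrist's pose just before it. get_calibration takes no time and is no camera call.
- order.sign_off(): hands the job in, once; it reports no verdict.
The state is a dict: "clock": time; "joints": joint angles; "qd": joint speeds; "effort": joint torques, N m; "eef_pos": TCP position; "eef_rot": TCP orientation; "wrist_force": force on the tool from outside, world axes, zero at the start; "moment": the same for the moment, N m; "finger_gap": finger opening in mm.
Only numpy, scipy, OpenCV 4.12 (cv2) and the standard library are available. Lean on these libraries where they do the work, as an engineer would, in place of code of your own. Each camera call takes 0.05 s, during which the arm holds its last target.

## Working session

There is one attempt and no reset: what is moved stays moved. The work goes in short steps, Python scripts to look and compute and a shell command to move; the robot and the scene stay as the last step left them, time stands still between calls to the robot, and variables do not carry over. Pictures are saved under pics/ and viewed, and the job is handed in when it is done.

```bash
mkdir -p pics; ls
cat > h.py <<'E'
import numpy as np, cv2
from cell import read_state, imaging, order
def save(name,pic,scale=1.0,crop=None):
    p=pic
    if crop: p=p[crop[1]:crop[3],crop[0]:crop[2]]
    if scale!=1: p=cv2.resize(p,None,fx=scale,fy=scale,interpolation=cv2.INTER_CUBIC)
    cv2.imwrite('pics/'+name+'.png',cv2.cvtColor(p,cv2.COLOR_RGB2BGR))
def world(name,u,v,d):
    c=imaging.get_calibration(name);K=c['mtx'];T=np.array(c['world_from_camera'])
    p=np.array([(u-K[0][2])/K[0][0]*d,(v-K[1][2])/K[1][1]*d,d,1])
    return (T@p)[:3]
E
python3 - <<'E'
from h import *
s=read_state();print(s)
for n in('top','side'):
    p,d=imaging.camera(n);np.savez('pics/'+n+'0.npz',p=p,d=d);save(n+'0',p)
    print(imaging.get_calibration(n))
E
```

```text
pics
{'clock': 0.0, 'joints': array([-1.38559511e+00,  3.00476073e-01,  1.52158180e+00, -1.56937662e-06,
        1.32070014e+00, -6.65865739e-02]), 'qd': array([-0.00091597,  0.00177044,  0.00015234, -0.00105566, -0.00252439,
        0.00075697]), 'effort': array([ 2.23850970e-03, -5.31804907e+01, -3.52735376e+01,  7.09088054e-02,
        2.43287114e-02, -1.07484975e-04]), 'eef_pos': array([ 136.98166587, -532.40617671,  212.88329482]), 'eef_rot': array([-1.57072030e+00,  1.16288208e-03, -1.31900810e+00]), 'wrist_force': array([-0.46221592, -0.78920782,  0.32840536]), 'moment': array([ 0.00303155,  0.02718929, -0.05890751]), 'finger_gap': 93.83317324466915}
{'mtx': array([[456.4813523 ,   0.        , 282.9036019 ],
       [  0.        , 456.4813523 , 212.74025173],
       [  0.        ,   0.        ,   1.        ]]), 'world_from_camera': array([[-2.26120005e-02, -9.91043085e-01,  1.31614213e-01,
         4.38997332e+02],
       [-9.99043276e-01,  2.73287175e-02,  3.41419776e-02,
         2.84912484e+02],
       [-3.74330184e-02, -1.30716276e-01, -9.90712887e-01,
         9.83166448e+02],
       [ 0.00000000e+00,  0.00000000e+00,  0.00000000e+00,
         1.00000000e+00]])}
{'mtx': array([[446.97994903,   0.        , 281.06326869],
       [  0.        , 446.97994903, 218.06318646],
       [  0.        ,   0.        ,   1.        ]]), 'world_from_camera': array([[-9.98450822e-01,  7.87564725e-03, -5.50811200e-02,
         6.09686230e+02],
       [ 5.38296807e-02,  3.87271393e-01, -9.20392978e-01,
         1.15353386e+03],
       [ 1.40826516e-02, -9.21932125e-01, -3.87095384e-01,
         4.29613895e+02],
       [ 0.00000000e+00,  0.00000000e+00,  0.00000000e+00,
         1.00000000e+00]])}
```

View pics/top0.png

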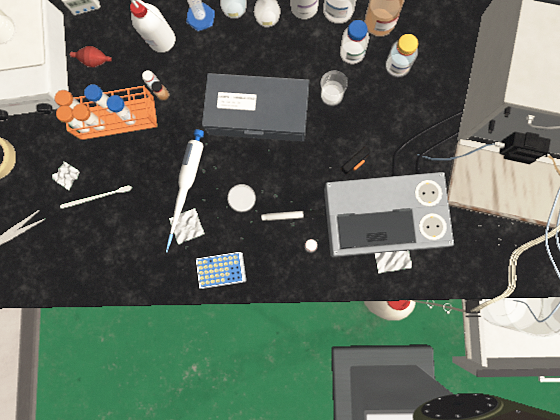

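View pics/side0.png

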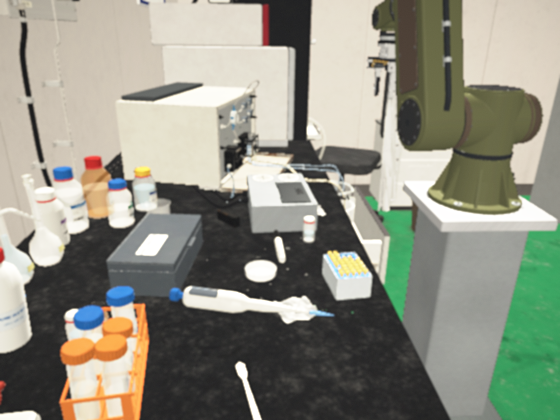

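Top view: the grey box spans about (326,182)–(453,247), with the dark flap at (338–416, 210–248), its ribbed pad near (376,237) and the sockets at right. The side view shows the box at (285,200). I'll enlarge the top crop.

Run:
```python
from h import *
z=np.load('pics/top0.npz');save('top0c',z['p'],5,(315,160,465,270))
for u,v in [(376,237),(380,195),(360,230),(400,225),(345,250),(360,190),(440,180)]:
    d=np.median(z['d'][v-1:v+2,u-1:u+2]);print(u,v,world('top',u,v,d).round(1))
```

```text
376 237 [506.5 132.3  70.5]
380 195 [590.8 120.2  70.9]
360 230 [521.1 163.5  72.4]
400 225 [529.1  83.8  71.4]
345 250 [482.2 194.6  69.9]
360 190 [602.4 159.5  69.6]
440 180 [618.2  -1.5  69.3]
```

View pics/top0c.png

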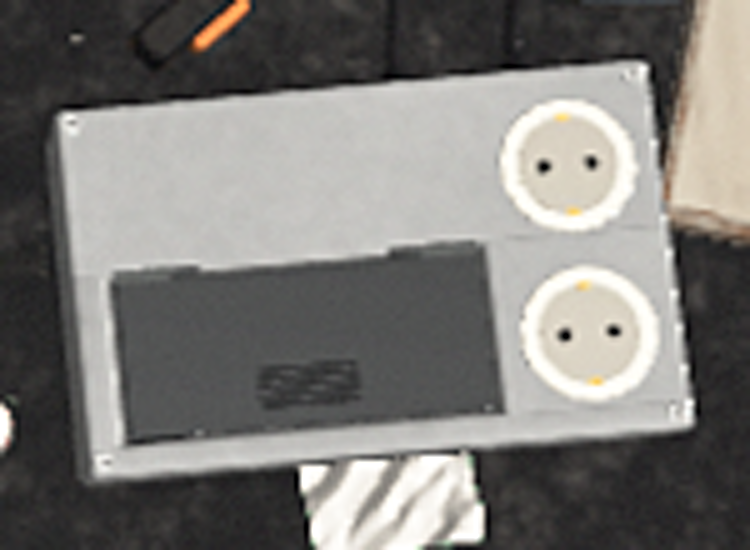

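```bash
cat >> h.py <<'E'
def plane(name,u,v,z):
    c=imaging.get_calibration(name);K=c['mtx'];T=np.array(c['world_from_camera'])
    r=T[:3,:3]@np.array([(u-K[0][2])/K[0][0],(v-K[1][2])/K[1][1],1]);o=T[:3,3]
    return o+r*(z-o[2])/r[2]
E
python3 - <<'E'
from h import *
P=lambda x,y,z:plane('top',315+x/5-.4,160+y/5-.4,z)
bx=[((60,113),(75,120)),((648,63),(75,-120)),((692,428),(-75,-120)),((88,478),(-75,120))]
fl=[((110,270),(2,104)),((490,243),(2,-43.5)),((505,412),(-61,-43.5)),((125,443),(-61,104))]
W=[];L=[]
for (a,l) in bx: W.append(P(*a,70)[:2]);L.append(l)
for (a,l) in fl: W.append(P(*a,72)[:2]);L.append(l)
W=np.array(W);L=np.array(L,float)
def fit(W,L):
    a=W-W.mean(0);b=L-L.mean(0);H=b.T@a;th=np.arctan2(H[0,1]-H[1,0],H[0,0]+H[1,1])
    R=np.array([[np.cos(th),-np.sin(th)],[np.sin(th),np.cos(th)]]);t=W.mean(0)-R@L.mean(0)
    return th,R,t
for s in (slice(0,4),slice(4,8),slice(0,8)):
    th,R,t=fit(W[s],L[s]);print(th,t,(W[s]-(L[s]@R.T+t)).round(1).tolist())
print('pad meas',P(311,385,72),'model',R@[4.-49,30]+t)
for y in(-2,30,62): print(y,R@[4-32,y]+t)
print(imaging.get_calibration('wrist'))
E
```

```text
0.05367587852166672 [553.28607168 104.49436134] [[-1.4, -2.1], [-0.9, 0.6], [1.6, 1.5], [0.6, 0.0]]
0.048436247294400346 [555.38702776 102.81619614] [[3.0, 1.8], [2.6, -2.3], [-2.1, -1.1], [-3.5, 1.6]]
0.052082891773854924 [554.38893332 103.71176972] [[-2.7, -1.2], [-1.8, 1.5], [0.7, 2.2], [-0.7, 0.7], [4.4, 1.0], [3.4, -3.2], [-1.2, -1.8], [-2.1, 0.9]]
pad meas [507.12540182 130.88693359  72.        ] model [507.8881732  131.32841884]
-2 [526.53102022 100.25681999]
30 [524.86512108 132.21342776]
62 [523.19922194 164.17003552]
{'mtx': array([[325.1922621 ,   0.        , 285.16900362],
       [  0.        , 325.1922621 , 207.97627786],
       [  0.        ,   0.        ,   1.        ]]), 'hand_eye': array([[ 9.99999499e-01,  9.85115049e-04, -1.76523443e-04,
         3.69847147e-01],
       [ 4.29313390e-04, -2.62913396e-01,  9.64819342e-01,
        -1.71603638e+02],
       [ 9.04047675e-04, -9.64818934e-01, -2.62913687e-01,
         7.73698419e+01],
       [ 0.00000000e+00,  0.00000000e+00,  0.00000000e+00,
         1.00000000e+00]])}
```

Run:
```python
from h import *
for n in('top','side'):
    z=np.load(f'pics/{n}0.npz');d=z['d'];c=imaging.get_calibration(n);K=c['mtx'];T=c['world_from_camera']
    v,u=np.mgrid[:420,:560];p=np.stack([(u-K[0,2])/K[0,0]*d,(v-K[1,2])/K[1,1]*d,d],-1)@T[:3,:3].T+T[:3,3]
    ok=d>0
    for y0 in range(-600,250,50):
        r=[]
        for x0 in range(100,750,50):
            m=ok&(p[...,0]>=x0)&(p[...,0]<x0+50)&(p[...,1]>=y0)&(p[...,1]<y0+50)
            r.append(int(np.percentile(p[...,2][m],98)) if m.sum()>3 else None)
        print(n,y0,r)
```

```text
top -600 [None, None, None, None, None, None, None, None, None, None, None, None, None]
top -550 [None, None, None, None, None, None, None, None, None, None, None, None, None]
top -500 [None, None, None, None, None, None, None, None, None, None, None, None, None]
top -450 [None, -308, -316, -309, None, None, None, None, None, None, None, None, None]
top -400 [None, -230, -317, None, None, None, None, None, None, None, None, None, None]
top -350 [-796, -173, -317, -115, -137, -156, None, None, None, None, None, None, None]
top -300 [-793, -172, -317, -114, -234, 0, 2, 2, 27, 25, 36, 48, None]
top -250 [-792, -172, -317, -114, 4, 10, 17, 28, 30, 25, 38, 133, None]
top -200 [-693, -172, -210, -210, -114, 3, 8, 17, 18, 9, 9, 184, 242]
top -150 [-316, -173, -284, -282, -283, 10, 8, 3, 10, 18, 9, 242, 243]
top -100 [-283, -695, 332, -595, -19, 5, 2, 3, 3, 18, 9, 122, 243]
top -50 [-232, -695, 333, -583, -513, 3, 2, 71, 72, 72, 72, 23, 8]
top 0 [-176, -695, 305, -602, -519, 3, 3, 72, 73, 73, 73, 30, 7]
top 50 [0, -1, 275, -793, -670, 2, 6, 72, 74, 73, 72, 28, 6]
top 100 [1, 0, 238, -792, -7
[... 654 characters left out ...]
9, 24, 273, 241, 242]
side -250 [None, -173, None, -115, 6, 9, 16, 29, 30, 27, 260, 241, 242]
side -200 [0, -173, -212, -212, None, 0, 6, 19, None, None, 58, 241, 242]
side -150 [0, -13, 505, None, None, 9, 8, 1, None, None, 6, 239, 241]
side -100 [0, -1, 502, None, -18, 5, 1, None, None, None, 6, 125, 241]
side -50 [13, -5, 498, None, None, 0, 1, 70, 70, 70, 70, 24, 6]
side 0 [495, 499, 495, None, None, 1, 1, 70, 72, 72, 71, 28, 7]
side 50 [377, 448, 420, None, None, 1, 6, 71, 72, 71, 70, 27, 6]
side 100 [232, 298, 275, None, None, 1, 4, 72, 72, 71, 70, 25, 20]
side 150 [0, -6, None, None, None, 1, 1, 71, 72, 71, 70, 26, 0]
side 200 [None, None, None, None, None, 1, 1, 70, 70, 70, 70, 1, 1]
```

```bash
cat >> h.py <<'E'
from scipy.spatial.transform import Rotation as Ro
BC=np.array([553.4,104.2]);TH=0.053
def b2w(x,y,z):
    c,s=np.cos(TH),np.sin(TH);return np.array([BC[0]+c*x-s*y,BC[1]+s*x+c*y,z])
def w2b(p):
    c,s=np.cos(TH),np.sin(TH);d=np.array(p[:2])-BC;return np.array([c*d[0]+s*d[1],-s*d[0]+c*d[1],p[2]])
Rgoal=Ro.from_euler('xyz',[-np.pi/2,0,-np.pi/2+TH])
def go(xb,yb,ztip):
    "shift for fingertip at box coords"
    s=read_state();R=Ro.from_euler('xyz',s['eef_rot'])
    t=b2w(xb,yb,ztip+8)
    print('shift',R.inv().apply(t-s['eef_pos']).round(1),'rot deg',np.degrees((R.inv()*Rgoal).as_rotvec()).round(2))
def st():
    s=read_state();R=Ro.from_euler('xyz',s['eef_rot']);tip=s['eef_pos']+R.apply([0,8,0])
    print('t',round(s['clock'],2),'tip box',w2b(tip).round(1),'F',s['wrist_force'].round(1),'gap',round(s['finger_gap'],1),'q',s['joints'].round(2))
E
python3 -c "
from h import *
st();go(-45,30,150)"
```

```text
t 0.1 tip box [-449.6 -613.7  205. ] F [-0.1 -0.1  0.5] gap 94.1 q [-1.39  0.3   1.52 -0.    1.32 -0.07]
shift [-551.1   55.5  523.7] rot deg [ 0.   11.39 -0.06]
```

```bash
for i in 1; do python3 -m handwheel '[[[-28,0,26,0,2,0,-1],[-56,0,52,0,4,0,-1],[-84,0,78,0,6,0,-1],[-110,0,105,0,8,0,-1],[-138,0,131,0,11.4,0,-1]]]' 20; done; python3 -c "
from h import *
st();go(-45,30,150)"
```

```text
clock: 0.52
eef_pos: [229.9, -364.5, 212.8]
eef_rot: [-1.571, 0.001, -1.52]
wrist_force: [0.1, -0.8, 0.5]
finger_gap: 64.1
t 0.52 tip box [-347.9 -450.9  204.8] F [ 0.1 -0.8  0.5] gap 64.1 q [-1.09  0.03  1.83  0.    1.28  0.43]
shift [-481.4   55.4  301.9] rot deg [ 0.01 -0.11 -0.08]
```

```bash
python3 -m handwheel '[[[-34,2,22,0,0,0,-1],[-68,4,44,0,0,0,-1],[-102,6,66,0,0,0,-1],[-136,8,88,0,0,0,-1],[-170,10,110,0,0,0,-1]]]'; python3 -c "
from h import *
st();go(-45,30,150)"
```

```text
clock: 0.93
eef_pos: [331.4, -187.2, 203.0]
eef_rot: [-1.571, 0.001, -1.52]
wrist_force: [0.3, -0.4, -1.2]
finger_gap: 30.7
t 0.93 tip box [-237.1 -279.2  195. ] F [ 0.3 -0.4 -1.2] gap 30.7 q [-0.61 -0.08  1.97  0.    1.25  0.91]
shift [-309.6   45.4  191.4] rot deg [-0.   -0.14 -0.07]
```

```bash
python3 -m handwheel '[[[-34,4,21,0,0,0,-1],[-68,8,42,0,0,0,-1],[-102,12,63,0,0,0,-1],[-136,16,84,0,0,0,-1],[-170,20,105,0,0,0,-1]]]';python3 -m handwheel '[[[-34,4,21,0,0,0,-1],[-68,8,42,0,0,0,-1],[-102,12,63,0,0,0,-1],[-130,20,80,0,0,0,-1],[-138,25,86,0,0,0,-1]]]'; python3 -c "
from h import *
st();go(-45,30,85)
for n in('top','side'):
    p,d=imaging.camera(n);np.savez('pics/'+n+'1.npz',p=p,d=d);save(n+'1',p)
s=read_state();p,d=imaging.camera('wrist');save('w1',p)
"
```

```text
clock: 1.35
eef_pos: [428.1, -9.9, 183.0]
eef_rot: [-1.571, 0.001, -1.52]
wrist_force: [1.3, -0.7, -0.1]
finger_gap: 0.7
clock: 1.77
eef_pos: [507.7, 135.8, 157.0]
eef_rot: [-1.571, 0.002, -1.517]
wrist_force: [-0.2, -0.1, -0.0]
finger_gap: 0.5
t 1.77 tip box [-43.9  34.  149. ] F [-0.2 -0.1 -0. ] gap 0.5 q [0.19 0.3  1.66 0.   1.18 1.71]
shift [ 4.1 64.  -1. ] rot deg [ 0.04  0.04 -0.09]
```

View pics/w1.png

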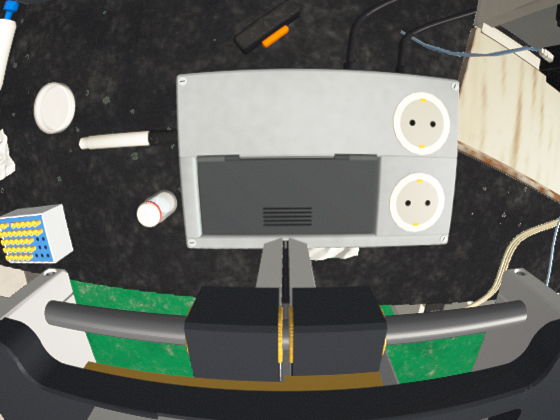

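View pics/top1.png

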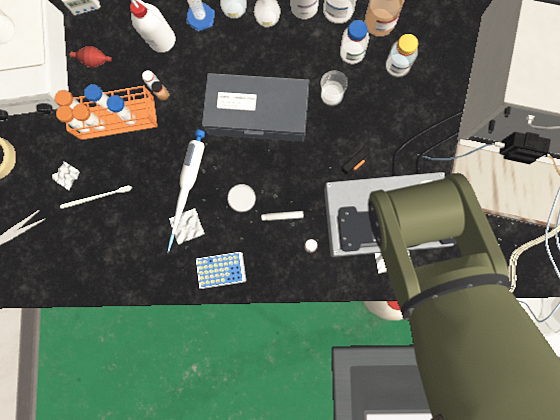

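The wrist view shows the box, with corners near (178,76), (460,84), (447,245), (187,247), and the ribbed pad at (288,216). I'll cross-check the pose with it.

```bash
cat >> h.py <<'E'
def wplane(u,v,z,s):
    c=imaging.get_calibration('wrist');K=c['mtx'];H=c['hand_eye'];R=Ro.from_euler('xyz',s['eef_rot']).as_matrix()
    a=np.array([u-K[0,2],v-K[1,2]])/K[0,0];t=np.hypot(*a);r=np.array([*(a/t*np.sin(t)),np.cos(t)])
    r=R@H[:3,:3]@r;o=R@H[:3,3]+s['eef_pos'];return o+r*(z-o[2])/r[2]
E
python3 - <<'E'
from h import *
s=read_state()
for q,z,l in [((178,76),70,(75,120)),((460,84),70,(75,-120)),((447,245),70,(-75,-120)),((187,247),70,(-75,120)),((288,216),72,(-45,30)),((198,156),71,(4,103)),((380,156),71,(4,-43)),((198,235),72,(-61,103)),((377,235),72,(-61,-43))]:
    print(l,w2b(wplane(*q,z,s)).round(1))
E
```

```text
(75, 120) [ 72.2 117.1  70. ]
(75, -120) [  72.3 -120.7   70. ]
(-75, -120) [ -74.7 -121.4   70. ]
(-75, 120) [-74.6 117.3  70. ]
(-45, 30) [-45.1  27.9  72. ]
(4, 103) [  5.4 101.2  71. ]
(4, -43) [  5.5 -47.2  71. ]
(-61, 103) [-62.4 105.4  72. ]
(-61, -43) [-62.4 -49.   72. ]
```

```bash
sed -i 's/BC=np.array(.*);TH/BC=np.array([553.0,103.2]);TH/' h.py; python3 -m handwheel '[[[3,20,-1,0,0,0,-1],[5,45,-1,0,0,0,-1],[5,60,-1,0,0,0,-1],[5,68,-1,0,0,0,-1],[5,68,-1,0,0,0,-1]]]';python3 -c "
from h import *
st();go(-45,30,66)"
```

```text
clock: 2.33
eef_pos: [504.7, 125.8, 88.6]
eef_rot: [-1.575, 0.0, -1.52]
wrist_force: [0.9, 0.3, -0.1]
finger_gap: 0.4
t 2.33 tip box [-47.   25.1  80.6] F [ 0.9  0.3 -0.1] gap 0.4 q [0.17 0.38 1.73 0.   1.04 1.69]
shift [-4.9 14.6  2. ] rot deg [ 0.21 -0.15 -0.02]
```

```bash
python3 -m handwheel '[[[-4,4,2,0,0,0,-1],[-4,8,2,0,0,0,-1],[-4,11,2,0,0,0,-1],[-4,13,2,0,0,0,-1],[-4,15,2,0,0,0,-1]]]';python3 -c "
from h import *
st();go(-45,30,66)"
```

```text
clock: 2.75
eef_pos: [507.0, 130.0, 74.2]
eef_rot: [-1.573, 0.001, -1.52]
wrist_force: [-2.6, -0.4, 21.1]
finger_gap: 0.2
t 2.75 tip box [-44.5  29.2  66.2] F [-2.6 -0.4 21.1] gap 0.2 q [0.18 0.4  1.73 0.   1.01 1.7 ]
shift [-0.8  0.2 -0.5] rot deg [ 0.12 -0.14 -0.03]
```

At the stop (21 N). I'll withdraw up and to the front.

```bash
python3 -m handwheel '[[[0,-35,-10,0,0,0,-1],[0,-70,-35,0,0,0,-1],[0,-100,-60,0,0,0,-1],[0,-115,-60,0,0,0,-1],[0,-115,-60,0,0,0,-1]]]';python3 -m handwheel '[[[0,0,0,0,0,0,-1],[0,0,0,0,0,0,-1],[0,0,0,0,0,0,-1],[0,0,0,0,0,0,-1]]]';python3 -c "
from h import *
st()
p,d=imaging.camera('wrist');save('w2',p)
p,d=imaging.camera('side');save('s2',p,4,(230,150,370,250))
"
```

```text
clock: 3.17
eef_pos: [448.0, 127.2, 193.1]
eef_rot: [-1.567, 0.001, -1.52]
wrist_force: [1.2, 0.0, -0.0]
finger_gap: 0.5
clock: 3.5
eef_pos: [447.8, 127.1, 192.0]
eef_rot: [-1.569, 0.001, -1.52]
wrist_force: [0.1, -0.7, 0.5]
finger_gap: 0.4
t 3.5 tip box [-103.7   29.5  184. ] F [ 0.1 -0.7  0.5] gap 0.4 q [0.2  0.13 1.78 0.   1.23 1.72]
```

View pics/w2.png

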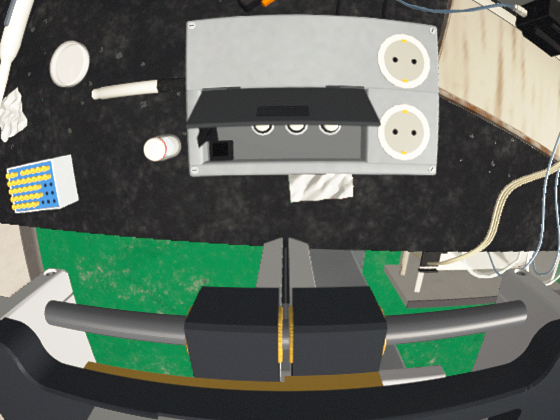

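View pics/s2.png

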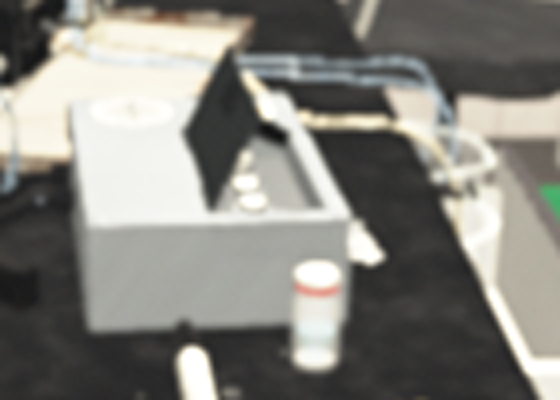

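The flap is open. The button tops appear at (262,128), (297,128), (330,128) in the wrist view, partly hidden by the flap's edge. I'll back off and go lower to see them fully.

```bash
python3 -m handwheel '[[[0,20,-20,0,0,0,-1],[0,45,-45,0,0,0,-1],[0,60,-60,0,0,0,-1],[0,60,-60,0,0,0,-1],[0,60,-60,0,0,0,-1]]]';python3 -c "
from h import *
st();s=read_state()
p,d=imaging.camera('wrist');save('w3',p);save('w3c',p,5,(180,60,340,180));np.savez('pics/w3.npz',p=p,d=d)
"
```

```text
clock: 4.02
eef_pos: [388.3, 124.2, 132.2]
eef_rot: [-1.569, 0.001, -1.52]
wrist_force: [0.7, 0.5, -0.2]
finger_gap: 0.1
t 4.02 tip box [-163.4   29.7  124.2] F [ 0.7  0.5 -0.2] gap 0.1 q [0.22 0.07 1.99 0.   1.07 1.74]
```

View pics/w3c.png

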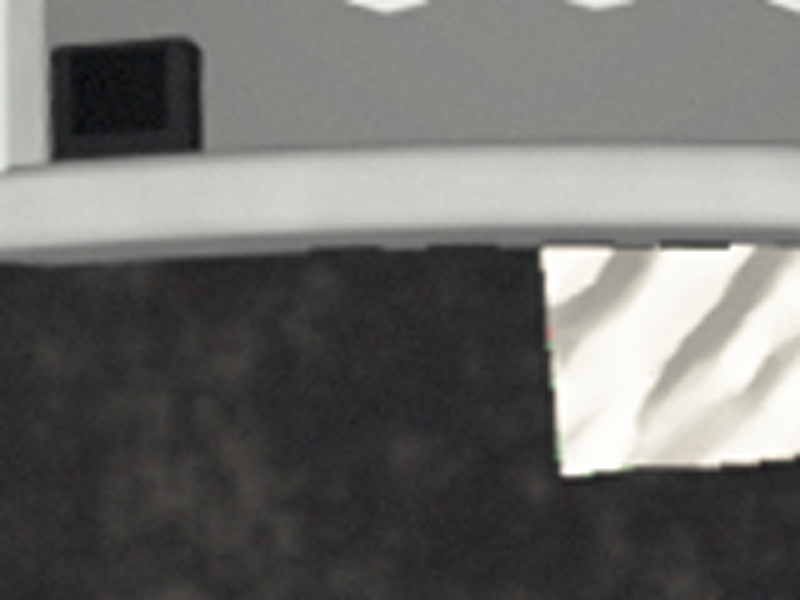

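View pics/w3.png

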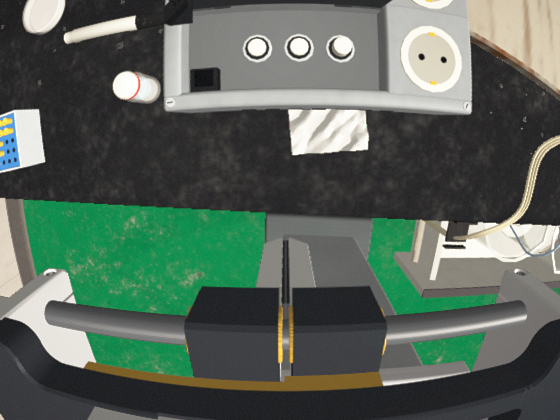

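The three buttons are at (257,47), (298,46) and (341,46). The right one looks taller, so I'll check with a crop and depth.

Run:
```python
from h import *
z=np.load('pics/w3.npz');save('w3d',z['p'],6,(235,25,365,75))
c=imaging.get_calibration('wrist');K=c['mtx'];H=c['hand_eye'];s=read_state();R=Ro.from_euler('xyz',s['eef_rot']).as_matrix()
for u,v in [(257,47),(298,46),(341,45),(278,47),(320,47)]:
    a=np.array([u-K[0,2],v-K[1,2]])/K[0,0];t=np.hypot(*a);r=np.array([*(a/t*np.sin(t)),np.cos(t)])
    d=np.median(z['d'][v-1:v+2,u-1:u+2]);p=R@(H[:3,:3]@(r*d/r[2])+H[:3,3])+s['eef_pos'];print(u,v,d,w2b(p).round(1))
```

```text
257 47 223.5538 [-26.8  50.8  57.5]
298 46 223.70016 [-26.2  20.   57.2]
341 45 216.65967 [-26.  -11.5  64.3]
278 47 228.89362 [-25.7  35.1  51.7]
320 47 229.0997 [-25.2   2.7  51.3]
```

View pics/w3d.png

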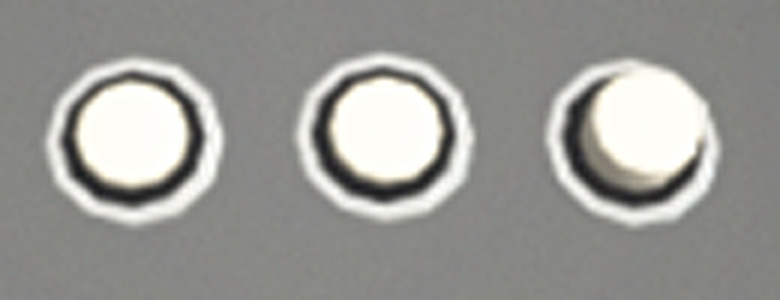

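The right-hand button (341,46) stands out at z≈64 mm, and the other two are at ≈57. It sits at box (-27.5,-11.5).

```bash
python3 -m handwheel '[[[10,0,30,0,0,0,-1],[20,0,65,0,0,0,-1],[32,0,100,0,0,0,-1],[40,0,125,0,0,0,-1],[41,20,134,0,0,0,-1]]]';python3 -m handwheel '[[[0,0,0,0,0,0,-1]]]';python3 -c "
from h import *
st();go(-28,-12,70)"
```

```text
clock: 4.48
eef_pos: [531.1, 89.1, 116.8]
eef_rot: [-1.559, 0.002, -1.521]
wrist_force: [0.8, 0.0, 1.0]
finger_gap: 0.0
clock: 4.57
eef_pos: [532.1, 88.4, 114.3]
eef_rot: [-1.562, 0.001, -1.523]
wrist_force: [-0.9, -0.5, -0.9]
finger_gap: 0.4
t 4.57 tip box [-21.5 -13.7 106.3] F [-0.9 -0.5 -0.9] gap 0.4 q [0.1  0.37 1.67 0.   1.09 1.62]
shift [-1.6 36.3 -6.7] rot deg [-0.49 -0.28 -0.08]
```

```bash
python3 -m handwheel '[[[-1,5,-7,-0.5,-0.3,0,-1],[-1,20,-7,-0.5,-0.3,0,-1],[-1,30,-7,-0.5,-0.3,0,-1],[-1,36,-7,-0.5,-0.3,0,-1],[-1,36,-7,-0.5,-0.3,0,-1]]]';python3 -c "
from h import *
st();go(-28,-12,56)"
```

```text
clock: 4.98
eef_pos: [524.7, 89.2, 77.7]
eef_rot: [-1.572, 0.001, -1.517]
wrist_force: [0.6, -0.2, -0.7]
finger_gap: 0.8
t 4.98 tip box [-29.  -12.4  69.7] F [ 0.6 -0.2 -0.7] gap 0.8 q [0.1  0.42 1.71 0.   1.02 1.61]
shift [-0.4 13.7  1. ] rot deg [ 0.09  0.05 -0.08]
```

```bash
python3 -m handwheel '[[[0,4,1,0,0,0,-1],[0,8,1,0,0,0,-1],[0,11,1,0,0,0,-1],[0,13,1,0,0,0,-1],[0,14,1,0,0,0,-1]]]';python3 -c "
from h import *
st()"
```

```text
clock: 5.4
eef_pos: [525.8, 89.3, 64.1]
eef_rot: [-1.572, 0.001, -1.517]
wrist_force: [-6.1, -0.6, 16.0]
finger_gap: 0.3
t 5.4 tip box [-27.9 -12.4  56.1] F [-6.1 -0.6 16. ] gap 0.3 q [0.1  0.44 1.71 0.   0.99 1.61]
```

```bash
python3 -m handwheel '[[[0,-30,-2,0,0,0,-1],[0,-60,-15,0,0,0,-1],[0,-75,-50,0,0,0,-1],[0,-75,-90,0,0,0,-1],[0,-70,-130,0,0,0,-1]]]';python3 -m handwheel '[[[0,0,0,0,0,0,-1],[0,0,0,0,0,0,-1]]]';python3 - <<'E'
from h import *
st();s=read_state();p,d=imaging.camera('wrist');save('w4',p)
np.savez('pics/w4.npz',p=p,d=d)
E
```

```text
clock: 5.82
eef_pos: [395.2, 82.2, 135.2]
eef_rot: [-1.569, 0.002, -1.517]
wrist_force: [0.2, 0.5, 0.6]
finger_gap: 0.5
clock: 5.98
eef_pos: [394.1, 82.1, 135.6]
eef_rot: [-1.569, 0.002, -1.517]
wrist_force: [0.9, 0.9, -0.1]
finger_gap: 0.5
t 5.98 tip box [-159.8  -12.6  127.6] F [ 0.9  0.9 -0.1] gap 0.5 q [0.11 0.06 2.   0.   1.08 1.63]
```

View pics/w4.png

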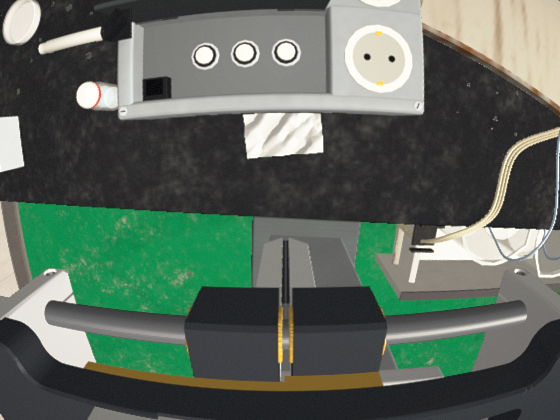

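Run:
```python
from h import *
z=np.load('pics/w4.npz')
c=imaging.get_calibration('wrist');K=c['mtx'];H=c['hand_eye'];s=read_state();R=Ro.from_euler('xyz',s['eef_rot']).as_matrix()
for u,v in [(205,55),(245,53),(286,51),(225,54),(266,53)]:
    a=np.array([u-K[0,2],v-K[1,2]])/K[0,0];t=np.hypot(*a);r=np.array([*(a/t*np.sin(t)),np.cos(t)])
    d=np.median(z['d'][v-1:v+2,u-1:u+2]);p=R@(H[:3,:3]@(r*d/r[2])+H[:3,3])+s['eef_pos'];print(u,v,w2b(p).round(1))
go(40,30,150)
```

```text
205 55 [-26.3  49.7  57. ]
245 53 [-26.4  18.3  56.7]
286 51 [-25.5 -13.   57.2]
225 54 [-25.1  35.1  50.4]
266 53 [-25.5   2.6  50.4]
shift [-42.5 -21.4 198.4] rot deg [-0.18  0.05 -0.09]
```

All three buttons now read ≈57 mm (in). Next I go over the flap to its back side.

```bash
python3 -m handwheel '[[[-8,-30,20,0,0,0,-1],[-16,-45,55,0,0,0,-1],[-24,-45,90,0,0,0,-1],[-32,-45,125,0,0,0,-1],[-40,-45,160,0,0,0,-1]]]';python3 -m handwheel '[[[-3,0,30,0,0,0,-1],[-3,0,42,0,0,0,-1],[-3,0,42,0,0,0,-1]]]';python3 -c "
from h import *
st();go(40,30,123)
p,d=imaging.camera('wrist');save('w5',p)"
```

```text
clock: 6.45
eef_pos: [555.9, 131.3, 181.4]
eef_rot: [-1.567, 0.002, -1.517]
wrist_force: [-1.1, -0.5, 0.4]
finger_gap: 0.4
clock: 6.7
eef_pos: [600.4, 136.7, 180.1]
eef_rot: [-1.567, 0.002, -1.517]
wrist_force: [0.1, -0.0, -0.4]
finger_gap: 0.4
t 6.7 tip box [ 49.1  30.9 172.1] F [ 0.1 -0.  -0.4] gap 0.4 q [0.16 0.47 1.36 0.   1.3  1.68]
shift [ 1.  49.  -9.3] rot deg [-0.21  0.02 -0.09]
```

View pics/w5.png

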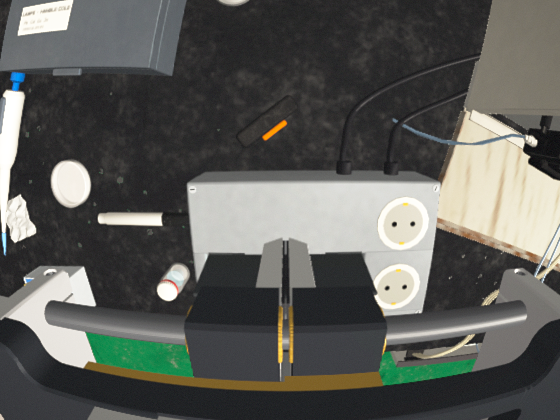

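The fingers are over the bare flat behind the flap. I'll descend to 122 mm there.

```bash
python3 -m handwheel '[[[1,25,0,0,0,0,-1],[1,45,0,0,0,0,-1],[1,53,0,0,0,0,-1],[1,53,0,0,0,0,-1]]]';python3 -c "
from h import *
st();go(12,30,120)"
```

```text
clock: 7.08
eef_pos: [598.1, 135.4, 125.6]
eef_rot: [-1.571, 0.001, -1.517]
wrist_force: [-0.4, 1.1, 0.5]
finger_gap: 0.4
t 7.08 tip box [ 46.8  29.8 117.6] F [-0.4  1.1  0.5] gap 0.4 q [0.16 0.52 1.43 0.   1.2  1.68]
shift [ -0.2  -2.4 -34.8] rot deg [-0.    0.02 -0.07]
```

```bash
python3 -m handwheel '[[[0,-1,-20,0,0,0,-1],[0,-1,-34,0,0,0,-1],[0,-1,-44,0,0,0,-1],[0,0,-53,0,0,0,-1],[0,3,-62,0,0,0,-1]]]';python3 -c "
from h import *
st()
p,d=imaging.camera('wrist');save('w6',p)"
```

```text
clock: 7.5
eef_pos: [536.8, 132.3, 124.9]
eef_rot: [-1.566, 0.002, -1.517]
wrist_force: [3.4, 0.3, 0.4]
finger_gap: 0.7
t 7.5 tip box [-14.6  29.9 116.9] F [3.4 0.3 0.4] gap 0.7 q [0.17 0.39 1.61 0.   1.13 1.69]
```

View pics/w6.png

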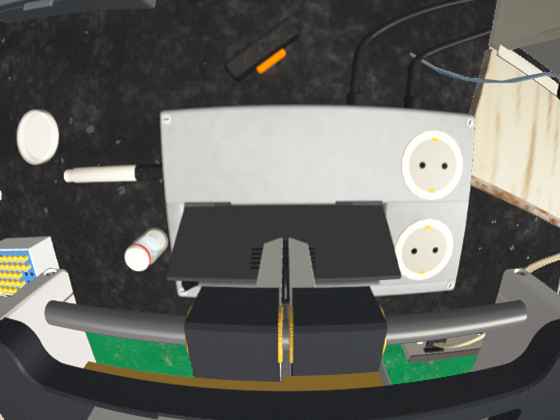

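The flap is folding forward (front edge near row 275), with the fingertip on its outer face at 3.4 N. Continuing along the arc.

```bash
python3 -m handwheel '[[[0,5,-5,0,0,0,-1],[0,10,-11,0,0,0,-1],[0,16,-17,0,0,0,-1],[0,23,-21,0,0,0,-1],[0,30,-24,0,0,0,-1]]]';python3 -c "
from h import *
st();go(-44,30,78)"
```

```text
clock: 7.97
eef_pos: [511.1, 130.9, 93.3]
eef_rot: [-1.568, 0.001, -1.517]
wrist_force: [2.5, -1.3, 1.9]
finger_gap: 0.4
t 7.97 tip box [-40.4  29.9  85.3] F [ 2.5 -1.3  1.9] gap 0.4 q [0.18 0.38 1.71 0.   1.05 1.7 ]
shift [-0.1  7.3 -3.6] rot deg [-0.13  0.03 -0.08]
```

```bash
python3 -m handwheel '[[[0,5,-2,0,0,0,-1],[0,9,-3,0,0,0,-1],[0,13,-4,0,0,0,-1],[0,16,-4,0,0,0,-1],[0,19,-4,0,0,0,-1]]]';python3 -c "
from h import *
st()"
```

```text
clock: 8.38
eef_pos: [507.2, 130.8, 74.2]
eef_rot: [-1.569, 0.001, -1.517]
wrist_force: [-3.3, -0.6, 25.1]
finger_gap: 0.4
t 8.38 tip box [-44.3  30.   66.2] F [-3.3 -0.6 25.1] gap 0.4 q [0.18 0.4  1.73 0.   1.   1.7 ]
```

At the stop (25 N, the same height as the first press). I'll release straight up, gently.

```bash
python3 -m handwheel '[[[0,-3,0,0,0,0,-1],[0,-8,0,0,0,0,-1],[0,-30,0,0,0,0,-1],[0,-60,0,0,0,0,-1],[0,-90,-10,0,0,0,-1]]]';python3 -m handwheel '[[[0,-30,-30,0,0,0,-1],[0,-40,-60,0,0,0,-1],[0,-40,-60,0,0,0,-1],[0,-40,-60,0,0,0,-1],[0,-40,-60,0,0,0,-1]]]';python3 -m handwheel '[[[0,0,0,0,0,0,-1],[0,0,0,0,0,0,-1],[0,0,0,0,0,0,-1],[0,0,0,0,0,0,-1],[0,0,0,0,0,0,-1]]]';python3 - <<'E'
from h import *
st();s=read_state()
p,d=imaging.camera('wrist');save('w7',p)
q,d2=imaging.camera('side');save('s7',q,4,(230,150,370,250))
c=imaging.get_calibration('wrist');K=c['mtx'];H=c['hand_eye'];R=Ro.from_euler('xyz',s['eef_rot']).as_matrix()
v,u=np.mgrid[:420,:560];a=np.stack([u-K[0,2],v-K[1,2]],-1)/K[0,0];t=np.hypot(a[...,0],a[...,1])+1e-9
dd=d[...,None];r=np.concatenate([a/t[...,None]*np.tan(t)[...,None]*dd,dd],-1)
P=(r@H[:3,:3].T+H[:3,3])@R.T+s['eef_pos']
B=np.stack([w2b(x) for x in P.reshape(-1,3)[::1]]) 
for x0 in(-58,-45,-30,-10,25):
    m=(abs(B[:,0]-x0)<3)&(B[:,1]>-30)&(B[:,1]<90)&(d.reshape(-1)>0)&(B[:,2]>40)&(B[:,2]<140);print(x0,m.sum(),np.percentile(B[m,2],[5,50,95]).round(1) if m.sum() else '')
E
```

```text
clock: 8.8
eef_pos: [497.0, 130.0, 164.7]
eef_rot: [-1.571, 0.001, -1.517]
wrist_force: [0.5, -0.7, 0.7]
finger_gap: 0.5
clock: 9.22
eef_pos: [437.2, 126.7, 204.5]
eef_rot: [-1.571, 0.001, -1.517]
wrist_force: [-0.3, 0.3, -0.0]
finger_gap: 0.3
clock: 9.63
eef_pos: [437.3, 126.7, 204.1]
eef_rot: [-1.572, 0.001, -1.518]
wrist_force: [1.0, -0.4, 0.6]
finger_gap: 0.5
t 9.63 tip box [-114.3   29.6  196.1] F [ 1.  -0.4  0.6] gap 0.5 q [0.2  0.1  1.79 0.   1.26 1.72]
-58 737 [69.6 71.6 72.7]
-45 830 [70.5 71.8 72.9]
-30 843 [70.4 71.6 72.8]
-10 819 [70.2 71.5 72.6]
25 784 [69.1 70.3 71.6]
```

View pics/w7.png

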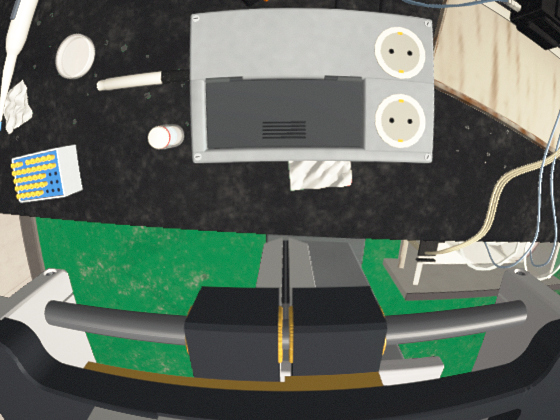

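View pics/s7.png

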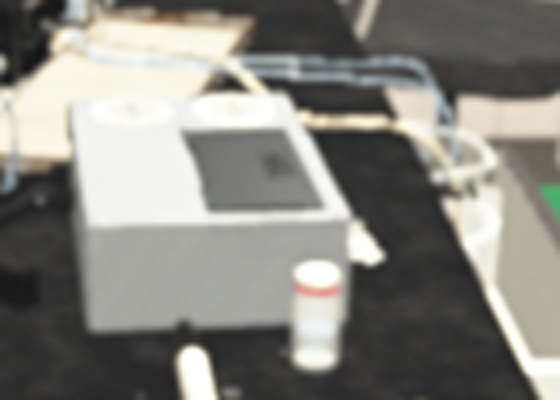

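The flap is shut and flush: flat at (205–366, 80–150) in the wrist view, face at ≈71.7 mm everywhere. The bystanders haven't moved and the arm is clear, so I'm handing in.

```bash
python3 -c "
from h import *
print(order.sign_off());st()"
```

```text
the job is handed in; nothing more can be done
None
the job is handed in; nothing more can be done
```

The job is done and handed in at about 9.7 s on the robot's clock: the tripped breaker is reset and the flap is latched shut again.

- **Opening:** I pressed the flap pad to its stop with closed fingertips (21 N) and it sprang open.
- **Breaker:** The right-hand button stood out, at about 64 mm against 57 mm for the other two. I pushed it in until it hit its stop (16 N). Seen again afterwards, all three tops read about 57 mm.
- **Closing:** I folded the flap down from behind, pressed it to its stop (25 N) and let go.

**Last checks:** About a second after release the flap was still flush, its outer face at about 71.7 mm along its whole depth. The wrist and side views showed it closed and the vial, pen, tip rack and petri dish where they had been. The pump cassette and the micropipette weren't fully in those last views, but the arm never went near them. The arm was clear and touching nothing. No check failed. Camera heights read about 1 mm high, and the box pose from the top and wrist cameras differed by 2–3 mm, within calibration.

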